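# Sort the sealed wine samples into their racks

## Task

Sort the sealed samples on the lab bench into the racks of their caps' colours: the two red-capped vials into the red rack and the two yellow-capped vials into the yellow rack, one vial to each bay, and the blue-capped amber jar into the blue rack. Keep each one upright and set it down on the floor of its bay rather than dropping it, and leave the small glass beaker standing where it is.

Things in the scene. Friction and masses are not known exactly. Their poses are not given: they have to be found in the camera images.
- red_vial_1: sealed glass sample vial with a red screw cap, upright: 32 mm diameter (cap and body alike) by 80 mm high, the cap is the top 22 mm; about 80 g; origin at the centre of its underside, z up its axis. The same as red_vial_2. Easily gripped across at 50 to 60 mm above its underside
- red_vial_2: sealed glass sample vial with a red screw cap, upright: 32 mm diameter (cap and body alike) by 80 mm high, the cap is the top 22 mm; about 80 g; origin at the centre of its underside, z up its axis. The same as red_vial_1. Easily gripped across at 50 to 60 mm above its underside
- yellow_vial_1: sealed glass sample vial with a yellow screw cap, upright: 32 mm diameter (cap and body alike) by 80 mm high, the cap is the top 22 mm; about 80 g; origin at the centre of its underside, z up its axis. The same as yellow_vial_2. Easily gripped across at 50 to 60 mm above its underside
- yellow_vial_2: sealed glass sample vial with a yellow screw cap, upright: 32 mm diameter (cap and body alike) by 80 mm high, the cap is the top 22 mm; about 80 g; origin at the centre of its underside, z up its axis. The same as yellow_vial_1. Easily gripped across at 50 to 60 mm above its underside
- amber_jar: sealed amber glass jar with a blue screw cap, upright: body 44 mm diameter and 70 mm high, cap above it 38 mm diameter and 18 mm high (88 mm in all); about 140 g; origin at the centre of its underside, z up its axis. Easily gripped across the body at 50 to 60 mm above its underside
- red_rack: red two-bay sample rack with a black floor, fixed to the bench: 64 mm along its x by 121 mm along its y, walls 7 mm thick, rims 30 mm high, floor 6 mm thick. Its two square bays (50 mm inside, same depth) lie side by side along its y, centred 28.5 mm to either side of its origin. Origin at the centre of its underside on the bench, z up
- yellow_rack: yellow two-bay sample rack with a black floor, fixed to the bench: 64 mm along its x by 121 mm along its y, walls 7 mm thick, rims 30 mm high, floor 6 mm thick. Its two square bays (50 mm inside, same depth) lie side by side along its y, centred 28.5 mm to either side of its origin. Origin at the centre of its underside on the bench, z up
- blue_rack: blue one-bay rack with a black floor, fixed to the bench: 78 mm square, walls 7 mm thick, rim 30 mm high, floor 6 mm thick; one square bay, 64 mm inside. Origin at the centre of its underside on the bench, z up
- beaker: bystander: small empty glass beaker, about 48 mm diameter and 60 mm high, standing loose between two of the racks; origin at the centre of its underside

How it is judged:
By the outcome, as a careful person would: the job done as asked, in the order asked, and still so for the second after the job is handed in, with the robot touching nothing.
It also fails if it takes over 109 s, if anything falls off the work surface, if the arm or the gripper's body presses on something with over 40 N, if the wrist force passes 120 N, or if a joint passes its speed limit or range.

## Robot

A 6-joint arm with a two-finger parallel gripper is mounted at the origin on the work surface. World frame = base frame: x ahead of the robot, y to its left, z up, the work surface at z = 0. Lengths are in m, angles in rad, forces in N, time in s.
With the tool pointing down it reaches from about 0.375 to 0.975 m from the base axis. Payload 3.8 kg.
Tool frame: the origin (TCP) lies midway between the tips of the shut fingers; the grasp point (between the pads) lies 19 mm behind it; z points along the fingers, y is the line along which they close (so a half turn about z gives the same grasp; the last joint's range is limited). The gripper opens to 85 mm and grips with 20 to 120 N. Pads are 22 mm wide; open, the fingers measure 114 mm over their backs; the gripper's body (76 mm by 85 mm) begins 54 mm behind the grasp point. The pads swing forward as they close: fully open they stand 13 mm farther back than shut.
Start: joints at [1.184, 0.264, 1.604, -0, 1.274, -0.037], TCP at [0.231, 0.634, 0.231] pointing down, gripper open.
Joint ranges: [-2.63, 2.63], [-0.94, 2.18], [0.31, 2.57], [-1.31, 4.45], [0, 2.66], [-2.55, 2.55]. Speed limits (rad/s): [2.57, 2.57, 3.14, 3.14, 3.14, 3.14].

## Interface

Orientations are given as a rotation vector (axis times angle).
In Python, from workcell import bot, read_camera, camera_info, ticket gives the robot as it stands.
- The arm moves only by the tool servo_tool, never from a script. Its argument "targets" is a list of rows, each an object of numbers: "hand": the closure, from -1 (fully open) to 1 (shut); "x", "y", "z": the shift along the tool's x, y, z as a fraction of full scale; "roll": the turn about the tool's z as a fraction of full scale. In form: [{"hand": .., "x": .., "y": .., "z": .., "roll": ..}, ...]. A call has 1 to 10 rows; each row is the pose to reach, as a shift and turn from the pose commanded when the call began, along the tool's axes at that moment, turning the shorter way round; what a row does not reach only later rows make up. Full scale, the value 1, is 50 cm for a shift and 180 degrees for a turn. A row lasts 1/12 s, in which the tool goes at most 41.7 mm and 7.16 degrees, less where a joint would pass 70% of its speed; a pose out of reach is approached as far as the arm can. A call with a number of a shift or a turn outside -1 to 1 is refused whole. A call with a gripper value outside its range is refused whole. The fingers move at their own pace and stop on an object; "grip_force" is the grip in N (left out, the last holds). Time passes only in rows, so rows that repeat a pose let the fingers close. It gives the time, the measured TCP pose, the force, the opening and the grip force at its end, in the units of the state.
- bot.read_state(): the state, without advancing time (a new reading comes with each control period).
- read_camera(name): name is "scene" or "top" or "wrist"; returns the picture (400x640x3 uint8, red, green, blue); there is no depth.
- camera_info(name): a dict with "fx", "fy", "cx", "cy" (pixels), "eye" and "orientation" of the camera in the world; the wrist camera has in their place "T_tool_cam" (4x4, takes a point from camera to tool coordinates, whose origin is the TCP and whose axes are the flange's). Camera axes: x right, y down, z forward; pixel columns grow to the right and rows downward; lengths in m; the calibration is good to about 2 mm. A picture is of the moment at which its call begins: read the wrist's pose just before it. camera_info takes no time and is no camera call.
- ticket.finish_job(): hands the job in; it is judged then, once.
The state is a dict: "time": time; "q": joint angles; "joint_vel": joint speeds; "joint_torque": joint torques, N m; "tool_pos": TCP position; "tcp_rot": TCP orientation; "wrist_force": force on the tool from outside, world axes, zero at the start; "torque": the same for the moment, N m; "width": opening from 0.0 (shut) to 1.0 (fully open); "grip_force": force on a finger pad.
Only numpy, scipy, OpenCV 4.12 (cv2) and the standard library are available. Lean on these libraries where they do the work, as an engineer would, in place of code of your own. Each camera call takes 0.05 s, during which the arm holds its last target. There are 200 camera calls.

## Working session

There is one attempt and no reset: what is moved stays moved. The work goes in short steps, Python scripts to look and compute and a tool call to move; the robot and the scene stay as the last step left them, time stands still between calls to the robot, and variables do not carry over. Pictures are saved under pics/ and viewed, at most 14 in all, crops included, and the job is handed in when it is done.

Besides the shell and the picture viewer there is one more tool, called after "Emit:" as name(argument=value, ...), one argument or row to a line, values as JSON. servo_tool: Moves the arm, as the interface text tells. Its arguments: {"type":"object","properties":{"targets":{"type":"array"},"grip_force":{"type":"number"}},"required":["targets"]}

```bash
mkdir -p pics
python3 - <<'E'
from workcell import bot, read_camera, camera_info
import cv2
for n in ("top","scene"):
    cv2.imwrite(f"pics/{n}0.png",read_camera(n)[:,:,::-1]); print(n,camera_info(n))
print(camera_info("wrist"));print(bot.read_state())
E
```

```text
top {'fx': 464.60233007908045, 'fy': 464.60233007908045, 'cx': 315.74261275966217, 'cy': 203.46002720605514, 'eye': array([0.47339284, 0.0090433 , 1.12198544]), 'orientation': array([-2.21301829,  2.15731491, -0.05298086])}
scene {'fx': 365.6216879003737, 'fy': 365.6216879003737, 'cx': 321.1667629697159, 'cy': 198.58779598672714, 'eye': array([ 1.05495211, -0.41372602,  0.54820081]), 'orientation': array([-2.08930522, -0.91299901,  0.47404795])}
{'fx': 359.1011503597586, 'fy': 359.1011503597586, 'cx': 318.8719564338081, 'cy': 191.10432949898075, 'T_tool_cam': array([[-9.40292893e-04, -9.64638226e-01, -2.63575812e-01,
         6.62998946e-02],
       [ 9.99999186e-01, -6.79749894e-04, -1.07968707e-03,
         2.20404350e-04],
       [ 8.62341786e-04, -2.63576613e-01,  9.64638080e-01,
        -1.41528975e-01],
       [ 0.00000000e+00,  0.00000000e+00,  0.00000000e+00,
         1.00000000e+00]])}
{'time': 0.1, 'q': array([ 1.18412594e+00,  2.64704668e-01,  1.60523688e+00, -1.67427723e-05,
        1.27372851e+00, -3.68948360e-02]), 'joint_vel': array([ 0.00084352, -0.0025809 , -0.00334287, -0.00042521,  0.00044078,
        0.00114659]), 'joint_torque': array([-3.64312164e-04, -5.16711867e+01, -3.68587196e+01, -6.71195971e-05,
        6.24297943e-03, -7.77966670e-05]), 'tool_pos': array([0.23106484, 0.63350689, 0.23006875]), 'tcp_rot': array([-0.54654852, -3.09325616,  0.00319513]), 'wrist_force': array([-0.25365763,  0.22375371,  0.4815923 ]), 'torque': array([-0.04269546,  0.02289121,  0.01222695]), 'grip_force': 0.0, 'width': 1.0016546668097417}
```

View pics/top0.png

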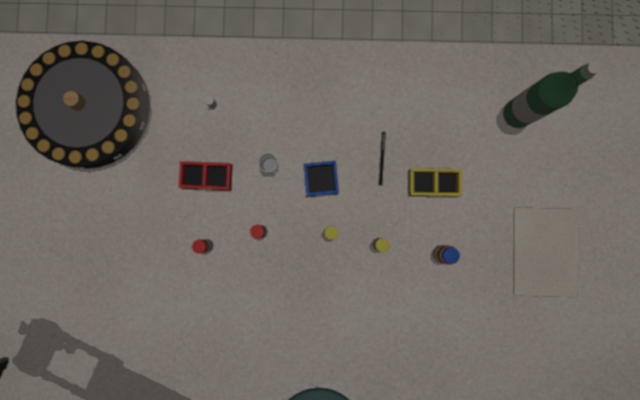

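View pics/scene0.png

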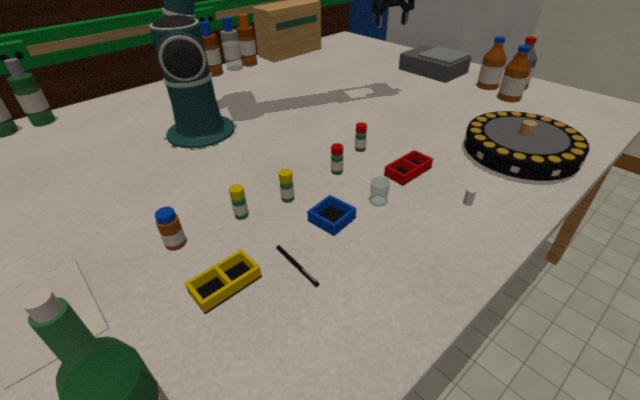

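```bash
cat > h.py <<'E'
import numpy as np, cv2
from scipy.spatial.transform import Rotation as R
from workcell import bot, read_camera, camera_info
def ray(n,u,v,z,st=None):
    c=camera_info(n); d=np.array([(u-c['cx'])/c['fx'],(v-c['cy'])/c['fy'],1.])
    if n=="wrist":
        T=c['T_tool_cam'];A=R.from_rotvec(st['tcp_rot']).as_matrix();e=A@T[:3,3]+st['tool_pos'];M=A@T[:3,:3]
    else: e=c['eye'];M=R.from_rotvec(c['orientation']).as_matrix()
    d=M@d; return (e+d*(z-e[2])/d[2])[:2]
HUE={'red':[(0,8),(172,180)],'yellow':[(24,34)],'blue':[(105,125)]}
def blobs(im,col,amin=40):
    h=cv2.cvtColor(im,cv2.COLOR_RGB2HSV)
    m=sum(cv2.inRange(h,(a,130,60),(b,255,255)) for a,b in HUE[col])
    n,l,s,c=cv2.connectedComponentsWithStats(m)
    return [(s[i][4],s[i][:4],c[i],m*(l==i)) for i in range(1,n) if s[i][4]>=amin]
E
python3 - <<'E'
from h import *
ims={n:cv2.imread(f"pics/{n}0.png")[:,:,::-1].copy() for n in("top","scene")}
for n in ims:
  for c in HUE:
    for a,b,g,m in blobs(ims[n],c):
      z=.03 if a>(200 if n=='top' else 400) else (.079 if c=='blue' else .069)
      k=[]
      if z==.03:
        pts=cv2.findNonZero(m); r=cv2.minAreaRect(pts); g=r[0]
        k=[ray(n,*p,z).round(4).tolist() for p in cv2.boxPoints(r)] if n=='top' else []
      print(n,c,a,b,np.round(g,1),ray(n,*g,z).round(4),k)
print(ray("top",269,164,.03))
print(R.from_rotvec(bot.read_state()['tcp_rot']).as_matrix().round(3))
E
```

```text
top red 608 [179 162  53  28] [204.9 175.4] [0.5989 0.2869] [[0.5683, 0.3479], [0.6311, 0.3483], [0.6295, 0.2257], [0.5668, 0.2257]]
top red 142 [251 225  14  13] [257.1 231.2] [0.4702 0.1531] []
top red 148 [192 240  15  13] [199.3 246.2] [0.433  0.2832] []
top yellow 562 [410 169  51  27] [435. 182.] [ 0.5965 -0.2569] [[0.6259, -0.1978], [0.6288, -0.3154], [0.5673, -0.3158], [0.5644, -0.1986]]
top yellow 121 [325 227  12  12] [330.7 232.3] [ 0.472  -0.0134] []
top yellow 141 [375 239  14  12] [381.5 244.5] [ 0.4475 -0.1285] []
top blue 308 [305 162  33  34] [320.9 178.3] [0.5987 0.0119] [[0.6322, 0.0523], [0.6403, -0.0201], [0.5654, -0.0283], [0.5572, 0.0438]]
top blue 192 [443 248  16  15] [450.5 255.1] [ 0.4282 -0.2811] []
scene red 72 [525  36  12   8] [530.5  39.6] [0.3872 1.4552] []
scene red 105 [356 123  11  11] [360.7 127.8] [0.4337 0.2827] []
scene red 134 [331 143  12  13] [336.8 149.1] [0.4706 0.1537] []
scene red 927 [385 150  48  35] [408.1 166.4] [0.6127 0.27  ] []
scene yellow 154 [279 169  13  14] [285.1 175.5] [ 0.4727 -0.0148] []
scene yellow 176 [229 185  15  15] [236.2 191.7] [ 0.4476 -0.1307] []
scene yellow 1786 [185 250  76  63] [223.5 278.3] [ 0.6081 -0.2644] []
scene blue 571 [352   0  36  40] [370.1  18.5] [-0.5495  1.4225] []
scene blue 102 [223  17   9  14] [227.1  23.6] [-0.8966  0.645 ] []
scene blue 119 [200  21  11  15] [205.4  27.8] [-0.9019  0.517 ] []
scene blue 55 [495  36  10   7] [499.4  39.2] [0.3008 1.3314] []
scene blue 75 [518  45  12   8] [523.8  48.3] [0.4378 1.271 ] []
scene blue 918 [308 196  47  39] [331.2 213.7] [ 6.122e-01 -2.000e-04] []
scene blue 264 [155 207  20  17] [164.8 215.1] [ 0.4278 -0.282 ] []
[0.62969297 0.13564142]
[[-0.939  0.343 -0.001]
 [ 0.343  0.939 -0.002]
 [ 0.    -0.002 -1.   ]]
```

Emit:
servo_tool(
  targets=[
    {"hand": -1, "x": -0.06, "y": -0.05, "z": 0, "roll": 0.0389},
    {"hand": -1, "x": -0.12, "y": -0.1, "z": 0.02, "roll": 0.0777},
    {"hand": -1, "x": -0.18, "y": -0.15, "z": 0.04, "roll": 0.1166},
    {"hand": -1, "x": -0.24, "y": -0.2, "z": 0.06, "roll": 0.1554},
    {"hand": -1, "x": -0.3, "y": -0.25, "z": 0.08, "roll": 0.1943},
    {"hand": -1, "x": -0.36, "y": -0.3, "z": 0.1, "roll": 0.233},
    {"hand": -1, "x": -0.42, "y": -0.35, "z": 0.12, "roll": 0.272},
    {"hand": -1, "x": -0.48, "y": -0.4, "z": 0.14, "roll": 0.311},
    {"hand": -1, "x": -0.54, "y": -0.46, "z": 0.16, "roll": 0.35},
    {"hand": -1, "x": -0.62, "y": -0.519, "z": 0.16, "roll": 0.3885},
  ],
  grip_force=35,
)

```text
time: 0.93
tool_pos: [0.4263, 0.2894, 0.1486]
tcp_rot: [-2.226, -2.215, 0.008]
wrist_force: [1.7, -0.0, -0.7]
width: 1.002
grip_force: 0.0
```

Emit:
servo_tool(
  targets=[
    {"hand": -1, "x": 0, "y": 0, "z": 0, "roll": 0},
    {"hand": -1, "x": 0, "y": 0, "z": 0, "roll": 0},
    {"hand": -1, "x": 0, "y": 0, "z": 0, "roll": 0},
  ],
)

```text
time: 1.18
tool_pos: [0.4281, 0.2923, 0.1512]
tcp_rot: [-2.221, -2.221, 0.0]
wrist_force: [-0.1, 0.3, -0.2]
width: 0.998
grip_force: 0.0
```

Run:
```python
from h import *
s=bot.read_state(); print(s['time'],s['tool_pos'],R.from_rotvec(s['tcp_rot']).as_matrix().round(4),s['q'])
im=read_camera("wrist"); cv2.imwrite("pics/w1.png",im[:,:,::-1])
for c in HUE:
  for a,b,g,m in blobs(im,c): print(c,a,b,g.round(1),ray("wrist",*g,.069,s).round(4))
```

```text
1.1833 [0.42813425 0.29233233 0.15124374] [[-1.e-04  1.e+00 -6.e-04]
 [ 1.e+00  1.e-04  4.e-04]
 [ 4.e-04 -6.e-04 -1.e+00]] [5.50619461e-01 3.38187477e-02 2.02069438e+00 7.12750999e-04
 1.08734734e+00 5.50174680e-01]
red 4785 [493 108 112 156] [546. 182.] [0.574  0.3037]
red 1785 [304 196  49  48] [327.9 219.5] [0.4343 0.2783]
```

View pics/w1.png

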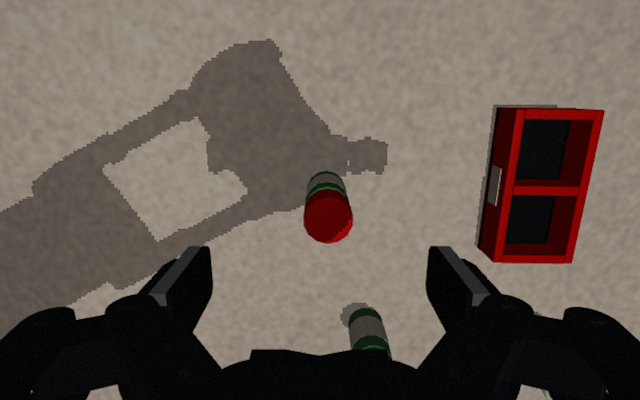

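Emit:
servo_tool(
  targets=[
    {"hand": -1, "x": -0.019, "y": 0.0114, "z": 0.02, "roll": 0},
    {"hand": -1, "x": -0.019, "y": 0.0114, "z": 0.06, "roll": 0},
    {"hand": -1, "x": -0.019, "y": 0.0114, "z": 0.11, "roll": 0},
    {"hand": -1, "x": -0.019, "y": 0.0114, "z": 0.16, "roll": 0},
    {"hand": -1, "x": -0.019, "y": 0.0114, "z": 0.2, "roll": 0},
    {"hand": -1, "x": -0.019, "y": 0.0114, "z": 0.22, "roll": 0},
    {"hand": -1, "x": -0.019, "y": 0.0114, "z": 0.23, "roll": 0},
    {"hand": -1, "x": -0.019, "y": 0.0114, "z": 0.23, "roll": 0},
    {"hand": -1, "x": -0.019, "y": 0.0114, "z": 0.23, "roll": 0},
  ],
)

```text
time: 1.98
tool_pos: [0.4343, 0.2835, 0.0369]
tcp_rot: [2.22, 2.223, 0.001]
wrist_force: [0.3, 0.1, 0.8]
width: 0.996
grip_force: 0.0
```

Emit:
servo_tool(
  targets=[
    {"hand": 0, "x": 0, "y": 0, "z": 0, "roll": 0},
    {"hand": 0.2, "x": 0, "y": 0, "z": 0, "roll": 0},
    {"hand": 1, "x": 0, "y": 0, "z": 0, "roll": 0},
    {"hand": 1, "x": 0, "y": 0, "z": 0, "roll": 0},
    {"hand": 1, "x": 0, "y": 0, "z": 0, "roll": 0},
    {"hand": 1, "x": 0, "y": 0, "z": 0, "roll": 0},
    {"hand": 1, "x": 0, "y": 0, "z": 0, "roll": 0},
    {"hand": 1, "x": 0, "y": 0, "z": 0, "roll": 0},
    {"hand": 1, "x": 0, "y": 0, "z": 0, "roll": 0},
    {"hand": 1, "x": 0, "y": 0, "z": 0, "roll": 0},
  ],
)

```text
time: 2.82
tool_pos: [0.4344, 0.2831, 0.0371]
tcp_rot: [2.221, 2.222, 0.001]
wrist_force: [-1.4, -0.5, 5.5]
width: 0.365
grip_force: 34.6
```

Emit:
servo_tool(
  targets=[
    {"hand": 1, "x": 0, "y": 0, "z": -0.02, "roll": 0},
    {"hand": 1, "x": 0, "y": 0, "z": -0.06, "roll": 0},
    {"hand": 1, "x": 0, "y": 0, "z": -0.11, "roll": 0},
    {"hand": 1, "x": 0.01, "y": 0.04, "z": -0.14, "roll": 0},
    {"hand": 1, "x": 0.02, "y": 0.1, "z": -0.15, "roll": 0},
    {"hand": 1, "x": 0.035, "y": 0.16, "z": -0.15, "roll": 0},
    {"hand": 1, "x": 0.05, "y": 0.22, "z": -0.15, "roll": 0},
    {"hand": 1, "x": 0.06, "y": 0.28, "z": -0.15, "roll": 0},
    {"hand": 1, "x": 0.067, "y": 0.32, "z": -0.15, "roll": 0},
    {"hand": 1, "x": 0.067, "y": 0.33, "z": -0.15, "roll": 0},
  ],
)

```text
time: 3.65
tool_pos: [0.6022, 0.3168, 0.1115]
tcp_rot: [2.221, 2.22, 0.003]
wrist_force: [-0.5, -0.1, -0.4]
width: 0.366
grip_force: 35.0
```

Emit:
servo_tool(
  targets=[
    {"hand": 1, "x": 0, "y": 0, "z": 0, "roll": 0},
    {"hand": 1, "x": 0, "y": 0, "z": 0, "roll": 0},
    {"hand": 1, "x": 0, "y": 0, "z": 0, "roll": 0},
  ],
)

```text
time: 3.9
tool_pos: [0.5972, 0.316, 0.1108]
tcp_rot: [-2.22, -2.222, 0.003]
wrist_force: [0.9, -0.1, -1.2]
width: 0.366
grip_force: 35.0
```

Run:
```python
from h import *
print(bot.read_state()['tool_pos'])
cv2.imwrite("pics/w2.png",read_camera("wrist")[:,:,::-1])
```

```text
[0.59715325 0.31601215 0.11080461]
```

View pics/w2.png

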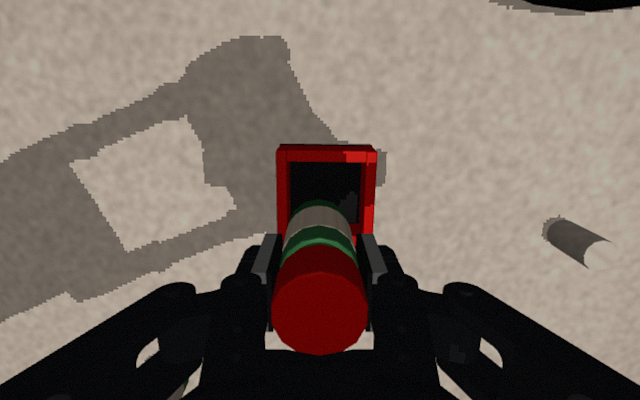

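Emit:
servo_tool(
  targets=[
    {"hand": 1, "x": 0.002, "y": 0.007, "z": 0.02, "roll": 0},
    {"hand": 1, "x": 0.002, "y": 0.007, "z": 0.05, "roll": 0},
    {"hand": 1, "x": 0.002, "y": 0.007, "z": 0.08, "roll": 0},
    {"hand": 1, "x": 0.002, "y": 0.007, "z": 0.105, "roll": 0},
    {"hand": 1, "x": 0.002, "y": 0.007, "z": 0.12, "roll": 0},
    {"hand": 1, "x": 0.002, "y": 0.007, "z": 0.128, "roll": 0},
    {"hand": 1, "x": 0.002, "y": 0.007, "z": 0.131, "roll": 0},
    {"hand": 1, "x": 0.002, "y": 0.007, "z": 0.133, "roll": 0},
    {"hand": 1, "x": 0.002, "y": 0.007, "z": 0.133, "roll": 0},
    {"hand": 1, "x": 0.002, "y": 0.007, "z": 0.133, "roll": 0},
  ],
)

```text
time: 4.78
tool_pos: [0.6031, 0.3177, 0.0457]
tcp_rot: [2.221, 2.222, 0.002]
wrist_force: [-0.9, 0.3, -1.4]
width: 0.366
grip_force: 35.0
```

Emit:
servo_tool(
  targets=[
    {"hand": 1, "x": 0, "y": -0.002, "z": 0.001, "roll": 0},
    {"hand": 1, "x": 0, "y": -0.002, "z": 0.002, "roll": 0},
    {"hand": 1, "x": 0, "y": -0.002, "z": 0.002, "roll": 0},
    {"hand": 1, "x": 0, "y": -0.002, "z": 0.002, "roll": 0},
  ],
)

```text
time: 5.12
tool_pos: [0.6015, 0.3175, 0.0441]
tcp_rot: [2.221, 2.222, 0.001]
wrist_force: [0.7, 0.6, -2.0]
width: 0.369
grip_force: 35.0
```

Emit:
servo_tool(
  targets=[
    {"hand": 1, "x": 0, "y": 0, "z": 0.001, "roll": 0},
    {"hand": 1, "x": 0, "y": 0, "z": 0.002, "roll": 0},
    {"hand": 1, "x": 0, "y": 0, "z": 0.002, "roll": 0},
    {"hand": 1, "x": 0, "y": 0, "z": 0.002, "roll": 0},
  ],
)

```text
time: 5.45
tool_pos: [0.6015, 0.3175, 0.0432]
tcp_rot: [2.221, 2.222, 0.0]
wrist_force: [-1.1, -1.0, 1.4]
width: 0.361
grip_force: 35.1
```

Emit:
servo_tool(
  targets=[
    {"hand": 1, "x": 0, "y": 0, "z": 0.001, "roll": 0},
    {"hand": 1, "x": 0, "y": 0, "z": 0.001, "roll": 0},
    {"hand": 1, "x": 0, "y": 0, "z": 0.001, "roll": 0},
  ],
)

```text
time: 5.7
tool_pos: [0.6015, 0.3176, 0.0431]
tcp_rot: [2.221, 2.222, 0.0]
wrist_force: [-2.0, -0.8, 4.9]
width: 0.373
grip_force: 35.4
```

Emit:
servo_tool(
  targets=[
    {"hand": 0.2, "x": 0, "y": 0, "z": 0, "roll": 0},
    {"hand": 0, "x": 0, "y": 0, "z": 0, "roll": 0},
    {"hand": -0.5, "x": 0, "y": 0, "z": 0, "roll": 0},
    {"hand": -1, "x": 0, "y": 0, "z": 0, "roll": 0},
    {"hand": -1, "x": 0, "y": 0, "z": 0, "roll": 0},
    {"hand": -1, "x": 0, "y": 0, "z": 0, "roll": 0},
    {"hand": -1, "x": 0, "y": 0, "z": 0, "roll": 0},
    {"hand": -1, "x": 0, "y": 0, "z": 0, "roll": 0},
  ],
)

```text
time: 6.37
tool_pos: [0.6014, 0.3174, 0.0423]
tcp_rot: [-2.221, -2.222, 0.0]
wrist_force: [0.1, -0.3, 0.5]
width: 1.001
grip_force: 0.0
```

Emit:
servo_tool(
  targets=[
    {"hand": -1, "x": 0, "y": 0, "z": -0.03, "roll": 0},
    {"hand": -1, "x": 0, "y": 0, "z": -0.08, "roll": 0},
    {"hand": -1, "x": 0, "y": 0, "z": -0.14, "roll": 0},
    {"hand": -1, "x": 0, "y": 0, "z": -0.19, "roll": 0},
    {"hand": -1, "x": -0.05, "y": -0.04, "z": -0.21, "roll": 0},
    {"hand": -1, "x": -0.11, "y": -0.09, "z": -0.21, "roll": 0},
    {"hand": -1, "x": -0.17, "y": -0.14, "z": -0.21, "roll": 0},
    {"hand": -1, "x": -0.23, "y": -0.19, "z": -0.21, "roll": 0},
    {"hand": -1, "x": -0.29, "y": -0.23, "z": -0.21, "roll": 0},
    {"hand": -1, "x": -0.328, "y": -0.262, "z": -0.21, "roll": 0},
  ],
)

```text
time: 7.2
tool_pos: [0.4685, 0.1513, 0.1483]
tcp_rot: [2.221, 2.221, -0.001]
wrist_force: [1.2, -0.1, 0.1]
width: 0.998
grip_force: 0.0
```

Emit:
servo_tool(
  targets=[
    {"hand": -1, "x": 0, "y": 0, "z": 0, "roll": 0},
    {"hand": -1, "x": 0, "y": 0, "z": 0, "roll": 0},
    {"hand": -1, "x": 0, "y": 0, "z": 0, "roll": 0},
  ],
)

```text
time: 7.45
tool_pos: [0.4716, 0.1539, 0.1488]
tcp_rot: [2.221, 2.221, 0.004]
wrist_force: [0.8, 1.2, 0.1]
width: 1.002
grip_force: 0.0
```

Run:
```python
from h import *
s=bot.read_state(); print(s['time'],s['tool_pos'])
im=read_camera("wrist"); cv2.imwrite("pics/w3.png",im[:,:,::-1])
for c in HUE:
  for a,b,g,m in blobs(im,c): print(c,a,b,g.round(1),ray("wrist",*g,.077,s).round(4))
```

```text
7.45 [0.47161662 0.15385591 0.14876369]
red 2550 [457   0 105  85] [505.5  53.4] [0.5763 0.2417]
red 1855 [293 184  50  47] [317.6 207.3] [0.4713 0.1518]
blue 402 [422 312  16  47] [427.3 330.7] [0.5468 0.0623]
```

View pics/w3.png

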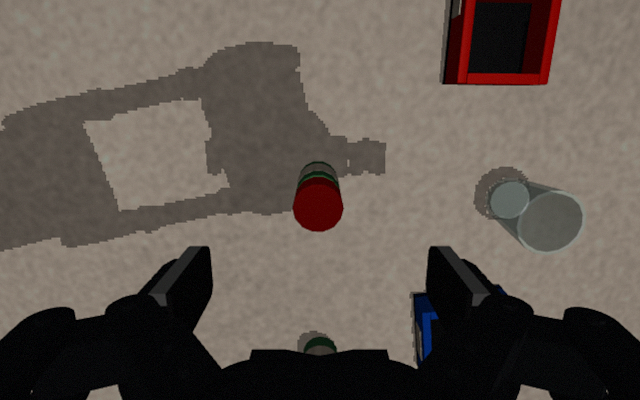

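Emit:
servo_tool(
  targets=[
    {"hand": -1, "x": -0.003, "y": 0, "z": 0.02, "roll": 0},
    {"hand": -1, "x": -0.003, "y": 0, "z": 0.06, "roll": 0},
    {"hand": -1, "x": -0.003, "y": 0, "z": 0.11, "roll": 0},
    {"hand": -1, "x": -0.003, "y": 0, "z": 0.16, "roll": 0},
    {"hand": -1, "x": -0.003, "y": 0, "z": 0.2, "roll": 0},
    {"hand": -1, "x": -0.003, "y": 0, "z": 0.22, "roll": 0},
    {"hand": -1, "x": -0.003, "y": 0, "z": 0.2246, "roll": 0},
    {"hand": -1, "x": -0.003, "y": 0, "z": 0.2246, "roll": 0},
    {"hand": -1, "x": -0.003, "y": 0, "z": 0.2246, "roll": 0},
  ],
)

```text
time: 8.25
tool_pos: [0.4715, 0.1524, 0.0358]
tcp_rot: [2.22, 2.222, 0.002]
wrist_force: [-0.8, 0.4, 0.8]
width: 1.001
grip_force: 0.0
```

Emit:
servo_tool(
  targets=[
    {"hand": 0, "x": 0, "y": 0, "z": 0, "roll": 0},
    {"hand": 0.2, "x": 0, "y": 0, "z": 0, "roll": 0},
    {"hand": 1, "x": 0, "y": 0, "z": 0, "roll": 0},
    {"hand": 1, "x": 0, "y": 0, "z": 0, "roll": 0},
    {"hand": 1, "x": 0, "y": 0, "z": 0, "roll": 0},
    {"hand": 1, "x": 0, "y": 0, "z": 0, "roll": 0},
    {"hand": 1, "x": 0, "y": 0, "z": 0, "roll": 0},
    {"hand": 1, "x": 0, "y": 0, "z": 0, "roll": 0},
    {"hand": 1, "x": 0, "y": 0, "z": 0, "roll": 0},
    {"hand": 1, "x": 0, "y": 0, "z": 0, "roll": 0},
  ],
)

```text
time: 9.08
tool_pos: [0.4711, 0.152, 0.0358]
tcp_rot: [2.221, 2.222, 0.002]
wrist_force: [-1.1, -0.0, 6.6]
width: 0.367
grip_force: 34.6
```

Emit:
servo_tool(
  targets=[
    {"hand": 1, "x": 0, "y": 0, "z": -0.02, "roll": 0},
    {"hand": 1, "x": 0, "y": 0, "z": -0.06, "roll": 0},
    {"hand": 1, "x": 0, "y": 0, "z": -0.11, "roll": 0},
    {"hand": 1, "x": 0.03, "y": 0.03, "z": -0.14, "roll": 0},
    {"hand": 1, "x": 0.07, "y": 0.08, "z": -0.15, "roll": 0},
    {"hand": 1, "x": 0.11, "y": 0.13, "z": -0.15, "roll": 0},
    {"hand": 1, "x": 0.15, "y": 0.18, "z": -0.15, "roll": 0},
    {"hand": 1, "x": 0.19, "y": 0.23, "z": -0.15, "roll": 0},
    {"hand": 1, "x": 0.21, "y": 0.25, "z": -0.15, "roll": 0},
    {"hand": 1, "x": 0.216, "y": 0.259, "z": -0.15, "roll": 0},
  ],
)

```text
time: 9.92
tool_pos: [0.6015, 0.2617, 0.1102]
tcp_rot: [2.22, 2.223, 0.002]
wrist_force: [0.2, -0.2, -0.6]
width: 0.364
grip_force: 34.9
```

Emit:
servo_tool(
  targets=[
    {"hand": 1, "x": 0, "y": 0, "z": 0, "roll": 0},
    {"hand": 1, "x": 0, "y": 0, "z": 0, "roll": 0},
    {"hand": 1, "x": 0, "y": 0, "z": 0, "roll": 0},
    {"hand": 1, "x": 0, "y": 0, "z": 0, "roll": 0},
  ],
)

```text
time: 10.25
tool_pos: [0.5987, 0.259, 0.1099]
tcp_rot: [-2.221, -2.221, 0.002]
wrist_force: [-0.4, -0.2, -0.6]
width: 0.367
grip_force: 34.9
```

Run:
```python
from h import *
s=bot.read_state(); print(s['time'],s['tool_pos'])
im=read_camera("wrist"); cv2.imwrite("pics/w4.png",im[:,:,::-1])
```

```text
10.25 [0.59874766 0.25899229 0.10988578]
```

View pics/w4.png

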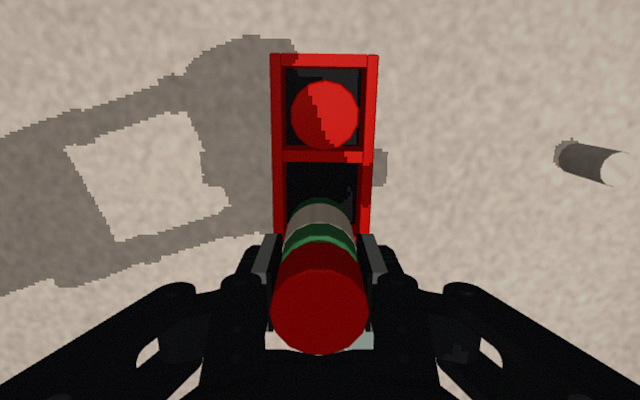

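Emit:
servo_tool(
  targets=[
    {"hand": 1, "x": 0.003, "y": 0.005, "z": 0.02, "roll": 0},
    {"hand": 1, "x": 0.003, "y": 0.005, "z": 0.05, "roll": 0},
    {"hand": 1, "x": 0.003, "y": 0.005, "z": 0.08, "roll": 0},
    {"hand": 1, "x": 0.003, "y": 0.005, "z": 0.105, "roll": 0},
    {"hand": 1, "x": 0.003, "y": 0.005, "z": 0.12, "roll": 0},
    {"hand": 1, "x": 0.003, "y": 0.005, "z": 0.128, "roll": 0},
    {"hand": 1, "x": 0.003, "y": 0.005, "z": 0.131, "roll": 0},
    {"hand": 1, "x": 0.003, "y": 0.005, "z": 0.133, "roll": 0},
    {"hand": 1, "x": 0.003, "y": 0.005, "z": 0.133, "roll": 0},
    {"hand": 1, "x": 0.003, "y": 0.005, "z": 0.133, "roll": 0},
  ],
)

```text
time: 11.13
tool_pos: [0.6031, 0.2617, 0.0444]
tcp_rot: [2.22, 2.222, 0.002]
wrist_force: [-0.2, -0.2, -1.0]
width: 0.367
grip_force: 34.9
```

Emit:
servo_tool(
  targets=[
    {"hand": 1, "x": 0, "y": 0, "z": 0.001, "roll": 0},
    {"hand": 1, "x": 0, "y": 0, "z": 0.002, "roll": 0},
    {"hand": 1, "x": 0, "y": 0, "z": 0.002, "roll": 0},
    {"hand": 1, "x": 0, "y": 0, "z": 0.002, "roll": 0},
  ],
)

```text
time: 11.47
tool_pos: [0.6025, 0.2615, 0.0428]
tcp_rot: [2.221, 2.222, 0.0]
wrist_force: [-0.3, 0.5, -0.7]
width: 0.363
grip_force: 34.9
```

Emit:
servo_tool(
  targets=[
    {"hand": 1, "x": 0, "y": 0, "z": 0.001, "roll": 0},
    {"hand": 1, "x": 0, "y": 0, "z": 0.002, "roll": 0},
    {"hand": 1, "x": 0, "y": 0, "z": 0.002, "roll": 0},
    {"hand": 1, "x": 0, "y": 0, "z": 0.002, "roll": 0},
  ],
)

```text
time: 11.8
tool_pos: [0.6025, 0.2615, 0.0419]
tcp_rot: [2.221, 2.222, 0.0]
wrist_force: [-1.4, -0.7, 2.9]
width: 0.365
grip_force: 35.3
```

Emit:
servo_tool(
  targets=[
    {"hand": 0.2, "x": 0, "y": 0, "z": 0, "roll": 0},
    {"hand": 0, "x": 0, "y": 0, "z": 0, "roll": 0},
    {"hand": -0.5, "x": 0, "y": 0, "z": 0, "roll": 0},
    {"hand": -1, "x": 0, "y": 0, "z": 0, "roll": 0},
    {"hand": -1, "x": 0, "y": 0, "z": 0, "roll": 0},
    {"hand": -1, "x": 0, "y": 0, "z": 0, "roll": 0},
    {"hand": -1, "x": 0, "y": 0, "z": 0, "roll": 0},
    {"hand": -1, "x": 0, "y": 0, "z": 0, "roll": 0},
  ],
)

```text
time: 12.47
tool_pos: [0.6024, 0.2615, 0.0415]
tcp_rot: [-2.221, -2.222, 0.0]
wrist_force: [-1.3, -0.2, -0.4]
width: 0.999
grip_force: 0.0
```

Emit:
servo_tool(
  targets=[
    {"hand": -1, "x": 0, "y": 0, "z": -0.03, "roll": 0},
    {"hand": -1, "x": 0, "y": 0, "z": -0.08, "roll": 0},
    {"hand": -1, "x": 0, "y": 0, "z": -0.14, "roll": 0},
    {"hand": -1, "x": 0, "y": 0, "z": -0.19, "roll": 0},
    {"hand": -1, "x": -0.05, "y": -0.025, "z": -0.215, "roll": 0},
    {"hand": -1, "x": -0.11, "y": -0.055, "z": -0.215, "roll": 0},
    {"hand": -1, "x": -0.17, "y": -0.085, "z": -0.215, "roll": 0},
    {"hand": -1, "x": -0.23, "y": -0.115, "z": -0.215, "roll": 0},
    {"hand": -1, "x": -0.29, "y": -0.145, "z": -0.215, "roll": 0},
    {"hand": -1, "x": -0.35, "y": -0.175, "z": -0.215, "roll": 0},
  ],
)

```text
time: 13.3
tool_pos: [0.5141, 0.0852, 0.1492]
tcp_rot: [2.22, 2.222, 0.0]
wrist_force: [-0.4, -0.1, 0.2]
width: 0.998
grip_force: 0.0
```

Emit:
servo_tool(
  targets=[
    {"hand": -1, "x": -0.06, "y": -0.03, "z": 0, "roll": 0},
    {"hand": -1, "x": -0.12, "y": -0.06, "z": 0, "roll": 0},
    {"hand": -1, "x": -0.17, "y": -0.08, "z": 0, "roll": 0},
    {"hand": -1, "x": -0.202, "y": -0.086, "z": 0, "roll": 0},
    {"hand": -1, "x": -0.202, "y": -0.086, "z": 0, "roll": 0},
    {"hand": -1, "x": -0.202, "y": -0.086, "z": 0, "roll": 0},
    {"hand": -1, "x": -0.202, "y": -0.086, "z": 0, "roll": 0},
  ],
)

```text
time: 13.88
tool_pos: [0.4724, -0.0142, 0.1493]
tcp_rot: [2.221, 2.221, 0.001]
wrist_force: [0.2, 0.9, 0.1]
width: 0.998
grip_force: 0.0
```

Run:
```python
from h import *
s=bot.read_state(); print(s['time'],s['tool_pos'])
im=read_camera("wrist"); cv2.imwrite("pics/w5.png",im[:,:,::-1])
for c in HUE:
  for a,b,g,m in blobs(im,c): print(c,a,b,g.round(1),ray("wrist",*g,.077,s).round(4))
```

```text
13.8833 [ 0.47242825 -0.01418049  0.14927732]
yellow 77 [327 213  16  16] [335.3 220.9] [ 0.4831 -0.0255]
yellow 56 [277 344  25   9] [288.5 346.6] [ 0.4514 -0.1189]
blue 3742 [439  93 110 115] [492.9 147.3] [0.5767 0.021 ]
```

View pics/w5.png

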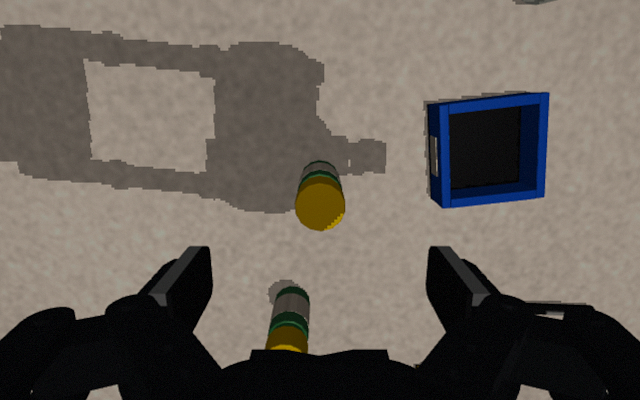

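Emit:
servo_tool(
  targets=[
    {"hand": -1, "x": 0, "y": 0, "z": 0.02, "roll": 0},
    {"hand": -1, "x": 0, "y": 0, "z": 0.06, "roll": 0},
    {"hand": -1, "x": 0, "y": 0, "z": 0.11, "roll": 0},
    {"hand": -1, "x": 0, "y": 0, "z": 0.16, "roll": 0},
    {"hand": -1, "x": 0, "y": 0, "z": 0.2, "roll": 0},
    {"hand": -1, "x": 0, "y": 0, "z": 0.22, "roll": 0},
    {"hand": -1, "x": 0, "y": 0, "z": 0.2266, "roll": 0},
    {"hand": -1, "x": 0, "y": 0, "z": 0.2266, "roll": 0},
    {"hand": -1, "x": 0, "y": 0, "z": 0.2266, "roll": 0},
  ],
)

```text
time: 14.68
tool_pos: [0.4729, -0.0144, 0.0364]
tcp_rot: [2.22, 2.222, 0.001]
wrist_force: [0.3, -0.4, 1.0]
width: 1.001
grip_force: 0.0
```

Emit:
servo_tool(
  targets=[
    {"hand": 0, "x": 0, "y": 0, "z": 0, "roll": 0},
    {"hand": 0.2, "x": 0, "y": 0, "z": 0, "roll": 0},
    {"hand": 1, "x": 0, "y": 0, "z": 0, "roll": 0},
    {"hand": 1, "x": 0, "y": 0, "z": 0, "roll": 0},
    {"hand": 1, "x": 0, "y": 0, "z": 0, "roll": 0},
    {"hand": 1, "x": 0, "y": 0, "z": 0, "roll": 0},
    {"hand": 1, "x": 0, "y": 0, "z": 0, "roll": 0},
    {"hand": 1, "x": 0, "y": 0, "z": 0, "roll": 0},
    {"hand": 1, "x": 0, "y": 0, "z": 0, "roll": 0},
    {"hand": 1, "x": 0, "y": 0, "z": 0, "roll": 0},
  ],
)

```text
time: 15.52
tool_pos: [0.4726, -0.0147, 0.0365]
tcp_rot: [2.22, 2.221, 0.001]
wrist_force: [-0.4, 0.3, 5.2]
width: 0.367
grip_force: 34.3
```

Emit:
servo_tool(
  targets=[
    {"hand": 1, "x": 0, "y": 0, "z": -0.02, "roll": 0},
    {"hand": 1, "x": 0, "y": 0, "z": -0.06, "roll": 0},
    {"hand": 1, "x": 0, "y": 0, "z": -0.11, "roll": 0},
    {"hand": 1, "x": -0.02, "y": 0.01, "z": -0.14, "roll": 0},
    {"hand": 1, "x": -0.06, "y": 0.04, "z": -0.15, "roll": 0},
    {"hand": 1, "x": -0.12, "y": 0.08, "z": -0.15, "roll": 0},
    {"hand": 1, "x": -0.18, "y": 0.12, "z": -0.15, "roll": 0},
    {"hand": 1, "x": -0.24, "y": 0.15, "z": -0.15, "roll": 0},
    {"hand": 1, "x": -0.3, "y": 0.18, "z": -0.15, "roll": 0},
    {"hand": 1, "x": -0.36, "y": 0.21, "z": -0.15, "roll": 0},
  ],
)

```text
time: 16.35
tool_pos: [0.5774, -0.196, 0.1108]
tcp_rot: [-2.221, -2.221, 0.0]
wrist_force: [0.0, 1.9, -0.5]
width: 0.366
grip_force: 34.9
```

Emit:
servo_tool(
  targets=[
    {"hand": 1, "x": -0.04, "y": 0.02, "z": 0, "roll": 0},
    {"hand": 1, "x": -0.067, "y": 0.04, "z": 0, "roll": 0},
    {"hand": 1, "x": -0.067, "y": 0.04, "z": 0, "roll": 0},
    {"hand": 1, "x": -0.067, "y": 0.04, "z": 0, "roll": 0},
    {"hand": 1, "x": -0.067, "y": 0.04, "z": 0, "roll": 0},
  ],
)

```text
time: 16.77
tool_pos: [0.5962, -0.2272, 0.1103]
tcp_rot: [-2.22, -2.221, 0.001]
wrist_force: [-0.8, 0.5, -1.0]
width: 0.359
grip_force: 34.9
```

Run:
```python
from h import *
s=bot.read_state(); print(s['time'],s['tool_pos'])
im=read_camera("wrist"); cv2.imwrite("pics/w6.png",im[:,:,::-1])
```

```text
16.7667 [ 0.5961897 -0.2272478  0.1102837]
```

View pics/w6.png

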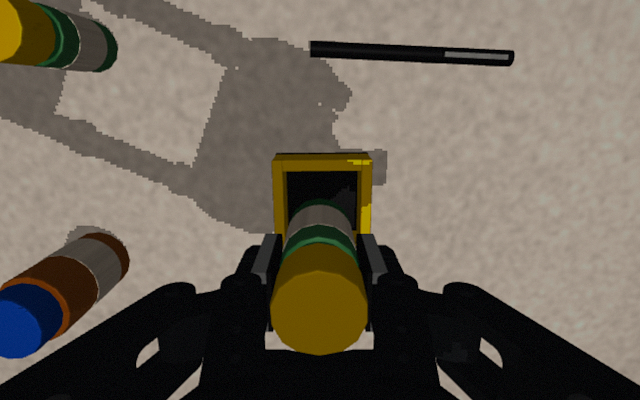

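Emit:
servo_tool(
  targets=[
    {"hand": 1, "x": -0.004, "y": 0.004, "z": 0.02, "roll": 0},
    {"hand": 1, "x": -0.004, "y": 0.004, "z": 0.05, "roll": 0},
    {"hand": 1, "x": -0.004, "y": 0.004, "z": 0.08, "roll": 0},
    {"hand": 1, "x": -0.004, "y": 0.004, "z": 0.105, "roll": 0},
    {"hand": 1, "x": -0.004, "y": 0.004, "z": 0.12, "roll": 0},
    {"hand": 1, "x": -0.004, "y": 0.004, "z": 0.128, "roll": 0},
    {"hand": 1, "x": -0.004, "y": 0.004, "z": 0.131, "roll": 0},
    {"hand": 1, "x": -0.004, "y": 0.004, "z": 0.133, "roll": 0},
    {"hand": 1, "x": -0.004, "y": 0.004, "z": 0.133, "roll": 0},
    {"hand": 1, "x": -0.004, "y": 0.004, "z": 0.133, "roll": 0},
  ],
)

```text
time: 17.65
tool_pos: [0.5999, -0.2304, 0.0451]
tcp_rot: [2.22, 2.221, 0.001]
wrist_force: [0.9, 0.2, -1.1]
width: 0.362
grip_force: 34.9
```

Emit:
servo_tool(
  targets=[
    {"hand": 1, "x": 0, "y": 0, "z": 0.001, "roll": 0},
    {"hand": 1, "x": 0, "y": 0, "z": 0.002, "roll": 0},
    {"hand": 1, "x": 0, "y": 0, "z": 0.002, "roll": 0},
    {"hand": 1, "x": 0, "y": 0, "z": 0.002, "roll": 0},
  ],
)

```text
time: 17.98
tool_pos: [0.5992, -0.2301, 0.0435]
tcp_rot: [2.221, 2.222, 0.0]
wrist_force: [-0.7, 0.3, -0.6]
width: 0.365
grip_force: 34.9
```

Emit:
servo_tool(
  targets=[
    {"hand": 1, "x": 0, "y": 0, "z": 0.001, "roll": 0},
    {"hand": 1, "x": 0, "y": 0, "z": 0.0015, "roll": 0},
    {"hand": 1, "x": 0, "y": 0, "z": 0.0015, "roll": 0},
    {"hand": 1, "x": 0, "y": 0, "z": 0.0015, "roll": 0},
  ],
)

```text
time: 18.32
tool_pos: [0.5992, -0.2301, 0.0426]
tcp_rot: [2.221, 2.222, -0.0]
wrist_force: [-0.2, 0.2, 0.1]
width: 0.367
grip_force: 35.0
```

Emit:
servo_tool(
  targets=[
    {"hand": 1, "x": 0, "y": 0, "z": 0.001, "roll": 0},
    {"hand": 1, "x": 0, "y": 0, "z": 0.001, "roll": 0},
    {"hand": 1, "x": 0, "y": 0, "z": 0.001, "roll": 0},
  ],
)

```text
time: 18.57
tool_pos: [0.5992, -0.2301, 0.0425]
tcp_rot: [2.221, 2.222, -0.0]
wrist_force: [-2.6, 0.3, 4.0]
width: 0.364
grip_force: 35.4
```

Emit:
servo_tool(
  targets=[
    {"hand": 0.2, "x": 0, "y": 0, "z": 0, "roll": 0},
    {"hand": 0, "x": 0, "y": 0, "z": 0, "roll": 0},
    {"hand": -0.5, "x": 0, "y": 0, "z": 0, "roll": 0},
    {"hand": -1, "x": 0, "y": 0, "z": 0, "roll": 0},
    {"hand": -1, "x": 0, "y": 0, "z": 0, "roll": 0},
    {"hand": -1, "x": 0, "y": 0, "z": 0, "roll": 0},
    {"hand": -1, "x": 0, "y": 0, "z": 0, "roll": 0},
    {"hand": -1, "x": 0, "y": 0, "z": 0, "roll": 0},
  ],
)

```text
time: 19.23
tool_pos: [0.5992, -0.23, 0.042]
tcp_rot: [-2.221, -2.222, 0.0]
wrist_force: [0.3, -0.8, 0.1]
width: 0.998
grip_force: 0.0
```

Emit:
servo_tool(
  targets=[
    {"hand": -1, "x": 0, "y": 0, "z": -0.03, "roll": 0},
    {"hand": -1, "x": 0, "y": 0, "z": -0.08, "roll": 0},
    {"hand": -1, "x": 0, "y": 0, "z": -0.14, "roll": 0},
    {"hand": -1, "x": 0, "y": 0, "z": -0.19, "roll": 0},
    {"hand": -1, "x": 0.03, "y": -0.045, "z": -0.215, "roll": 0},
    {"hand": -1, "x": 0.07, "y": -0.1, "z": -0.215, "roll": 0},
    {"hand": -1, "x": 0.11, "y": -0.16, "z": -0.215, "roll": 0},
    {"hand": -1, "x": 0.15, "y": -0.22, "z": -0.215, "roll": 0},
    {"hand": -1, "x": 0.18, "y": -0.27, "z": -0.215, "roll": 0},
    {"hand": -1, "x": 0.201, "y": -0.303, "z": -0.215, "roll": 0},
  ],
)

```text
time: 20.07
tool_pos: [0.4447, -0.1281, 0.149]
tcp_rot: [-2.219, -2.221, 0.001]
wrist_force: [-0.5, 0.6, 0.2]
width: 0.997
grip_force: 0.0
```

Emit:
servo_tool(
  targets=[
    {"hand": -1, "x": 0, "y": 0, "z": 0, "roll": 0},
    {"hand": -1, "x": 0, "y": 0, "z": 0, "roll": 0},
    {"hand": -1, "x": 0, "y": 0, "z": 0, "roll": 0},
  ],
)

```text
time: 20.32
tool_pos: [0.4486, -0.1301, 0.1502]
tcp_rot: [2.219, 2.221, 0.001]
wrist_force: [0.7, 0.2, -0.3]
width: 1.003
grip_force: 0.0
```

```bash
sed -i "s/(24,34)/(20,34)/" h.py
python3 - <<'E'
from h import *
s=bot.read_state(); print(s['time'],s['tool_pos'])
im=read_camera("wrist"); cv2.imwrite("pics/w7.png",im[:,:,::-1])
for c in HUE:
  for a,b,g,m in blobs(im,c): print(c,a,b,g.round(1),ray("wrist",*g,.077,s).round(4))
E
```

```text
20.3167 [ 0.44859507 -0.13005153  0.15015731]
yellow 1898 [293 178  50  51] [317.7 204.7] [ 0.4483 -0.131 ]
yellow 784 [480 269  63  42] [519.1 279.2] [ 0.5822 -0.1831]
blue 1885 [491   0 118  47] [545.3  28.5] [ 0.5739 -0.0292]
```

View pics/w7.png

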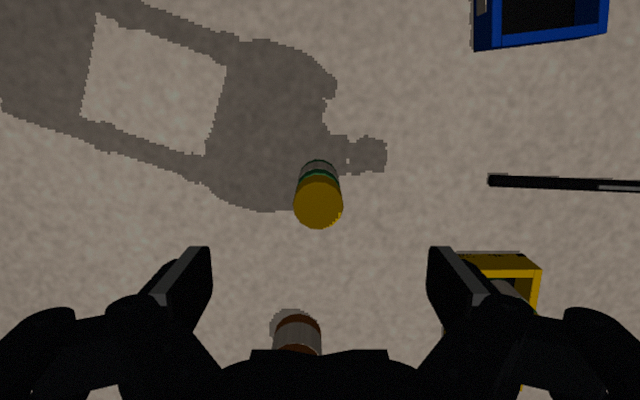

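Emit:
servo_tool(
  targets=[
    {"hand": -1, "x": -0.001, "y": 0, "z": 0.02, "roll": 0},
    {"hand": -1, "x": -0.001, "y": 0, "z": 0.06, "roll": 0},
    {"hand": -1, "x": -0.001, "y": 0, "z": 0.11, "roll": 0},
    {"hand": -1, "x": -0.001, "y": 0, "z": 0.16, "roll": 0},
    {"hand": -1, "x": -0.001, "y": 0, "z": 0.2, "roll": 0},
    {"hand": -1, "x": -0.001, "y": 0, "z": 0.22, "roll": 0},
    {"hand": -1, "x": -0.001, "y": 0, "z": 0.228, "roll": 0},
    {"hand": -1, "x": -0.001, "y": 0, "z": 0.228, "roll": 0},
    {"hand": -1, "x": -0.001, "y": 0, "z": 0.228, "roll": 0},
  ],
)

```text
time: 21.12
tool_pos: [0.4485, -0.1305, 0.036]
tcp_rot: [2.221, 2.221, 0.001]
wrist_force: [1.2, 0.7, -0.1]
width: 1.0
grip_force: 0.0
```

Emit:
servo_tool(
  targets=[
    {"hand": 0, "x": 0, "y": 0, "z": 0, "roll": 0},
    {"hand": 0.2, "x": 0, "y": 0, "z": 0, "roll": 0},
    {"hand": 1, "x": 0, "y": 0, "z": 0, "roll": 0},
    {"hand": 1, "x": 0, "y": 0, "z": 0, "roll": 0},
    {"hand": 1, "x": 0, "y": 0, "z": 0, "roll": 0},
    {"hand": 1, "x": 0, "y": 0, "z": 0, "roll": 0},
    {"hand": 1, "x": 0, "y": 0, "z": 0, "roll": 0},
    {"hand": 1, "x": 0, "y": 0, "z": 0, "roll": 0},
    {"hand": 1, "x": 0, "y": 0, "z": 0, "roll": 0},
    {"hand": 1, "x": 0, "y": 0, "z": 0, "roll": 0},
  ],
)

```text
time: 21.95
tool_pos: [0.4482, -0.1303, 0.0363]
tcp_rot: [2.22, 2.221, 0.001]
wrist_force: [-1.2, 1.2, 5.9]
width: 0.365
grip_force: 34.6
```

Emit:
servo_tool(
  targets=[
    {"hand": 1, "x": 0, "y": 0, "z": -0.02, "roll": 0},
    {"hand": 1, "x": 0, "y": 0, "z": -0.06, "roll": 0},
    {"hand": 1, "x": 0, "y": 0, "z": -0.11, "roll": 0},
    {"hand": 1, "x": 0, "y": 0, "z": -0.16, "roll": 0},
    {"hand": 1, "x": -0.02, "y": 0.02, "z": -0.2, "roll": 0},
    {"hand": 1, "x": -0.06, "y": 0.06, "z": -0.22, "roll": 0},
    {"hand": 1, "x": -0.1, "y": 0.1, "z": -0.22, "roll": 0},
    {"hand": 1, "x": -0.14, "y": 0.14, "z": -0.22, "roll": 0},
    {"hand": 1, "x": -0.18, "y": 0.18, "z": -0.22, "roll": 0},
    {"hand": 1, "x": -0.22, "y": 0.22, "z": -0.22, "roll": 0},
  ],
)

```text
time: 22.78
tool_pos: [0.5583, -0.2409, 0.1458]
tcp_rot: [-2.221, -2.222, -0.0]
wrist_force: [-0.3, 0.3, -0.1]
width: 0.363
grip_force: 34.8
```

Emit:
servo_tool(
  targets=[
    {"hand": 1, "x": -0.04, "y": 0.04, "z": 0, "roll": 0},
    {"hand": 1, "x": -0.07, "y": 0.07, "z": 0, "roll": 0},
    {"hand": 1, "x": -0.093, "y": 0.084, "z": 0, "roll": 0},
    {"hand": 1, "x": -0.093, "y": 0.084, "z": 0, "roll": 0},
    {"hand": 1, "x": -0.093, "y": 0.084, "z": 0, "roll": 0},
    {"hand": 1, "x": -0.093, "y": 0.084, "z": 0, "roll": 0},
  ],
)

```text
time: 23.28
tool_pos: [0.5988, -0.2858, 0.1451]
tcp_rot: [-2.22, -2.221, 0.0]
wrist_force: [-0.1, 0.1, 0.4]
width: 0.365
grip_force: 34.8
```

Run:
```python
from h import *
s=bot.read_state(); print(s['time'],s['tool_pos'])
im=read_camera("wrist"); cv2.imwrite("pics/w8.png",im[:,:,::-1])
```

```text
23.2833 [ 0.59879671 -0.28576787  0.1451448 ]
```

View pics/w8.png

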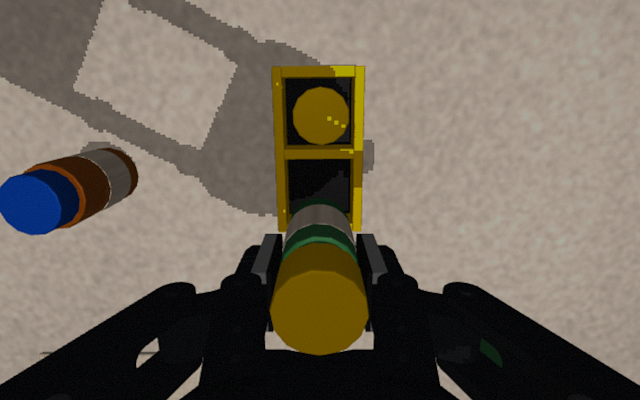

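Emit:
servo_tool(
  targets=[
    {"hand": 1, "x": -0.0055, "y": 0.002, "z": 0.02, "roll": 0},
    {"hand": 1, "x": -0.0055, "y": 0.002, "z": 0.06, "roll": 0},
    {"hand": 1, "x": -0.0055, "y": 0.002, "z": 0.1, "roll": 0},
    {"hand": 1, "x": -0.0055, "y": 0.002, "z": 0.14, "roll": 0},
    {"hand": 1, "x": -0.0055, "y": 0.002, "z": 0.17, "roll": 0},
    {"hand": 1, "x": -0.0055, "y": 0.002, "z": 0.19, "roll": 0},
    {"hand": 1, "x": -0.0055, "y": 0.002, "z": 0.199, "roll": 0},
    {"hand": 1, "x": -0.0055, "y": 0.002, "z": 0.202, "roll": 0},
    {"hand": 1, "x": -0.0055, "y": 0.002, "z": 0.202, "roll": 0},
    {"hand": 1, "x": -0.0055, "y": 0.002, "z": 0.202, "roll": 0},
  ],
)

```text
time: 24.17
tool_pos: [0.6015, -0.2897, 0.0457]
tcp_rot: [2.219, 2.221, 0.001]
wrist_force: [0.4, -0.9, 0.1]
width: 0.367
grip_force: 34.8
```

Emit:
servo_tool(
  targets=[
    {"hand": 1, "x": 0, "y": 0, "z": 0.001, "roll": 0},
    {"hand": 1, "x": 0, "y": 0, "z": 0.002, "roll": 0},
    {"hand": 1, "x": 0, "y": 0, "z": 0.002, "roll": 0},
    {"hand": 1, "x": 0, "y": 0, "z": 0.002, "roll": 0},
  ],
)

```text
time: 24.5
tool_pos: [0.6009, -0.2894, 0.044]
tcp_rot: [2.22, 2.222, 0.0]
wrist_force: [-0.2, 0.4, -0.4]
width: 0.368
grip_force: 34.8
```

Emit:
servo_tool(
  targets=[
    {"hand": 1, "x": 0, "y": 0, "z": 0.001, "roll": 0},
    {"hand": 1, "x": 0, "y": 0, "z": 0.0015, "roll": 0},
    {"hand": 1, "x": 0, "y": 0, "z": 0.0015, "roll": 0},
    {"hand": 1, "x": 0, "y": 0, "z": 0.0015, "roll": 0},
  ],
)

```text
time: 24.83
tool_pos: [0.6006, -0.2893, 0.0427]
tcp_rot: [-2.221, -2.222, 0.0]
wrist_force: [0.2, 0.4, -0.9]
width: 0.366
grip_force: 34.8
```

Emit:
servo_tool(
  targets=[
    {"hand": 1, "x": 0, "y": 0, "z": 0.001, "roll": 0},
    {"hand": 1, "x": 0, "y": 0, "z": 0.0015, "roll": 0},
    {"hand": 1, "x": 0, "y": 0, "z": 0.0015, "roll": 0},
    {"hand": 1, "x": 0, "y": 0, "z": 0.0015, "roll": 0},
  ],
)

```text
time: 25.17
tool_pos: [0.6008, -0.2894, 0.0424]
tcp_rot: [2.221, 2.222, 0.0]
wrist_force: [-1.0, 1.3, 3.1]
width: 0.369
grip_force: 35.2
```

Emit:
servo_tool(
  targets=[
    {"hand": 0.2, "x": 0, "y": 0, "z": 0, "roll": 0},
    {"hand": 0, "x": 0, "y": 0, "z": 0, "roll": 0},
    {"hand": -0.5, "x": 0, "y": 0, "z": 0, "roll": 0},
    {"hand": -1, "x": 0, "y": 0, "z": 0, "roll": 0},
    {"hand": -1, "x": 0, "y": 0, "z": 0, "roll": 0},
    {"hand": -1, "x": 0, "y": 0, "z": 0, "roll": 0},
    {"hand": -1, "x": 0, "y": 0, "z": 0, "roll": 0},
    {"hand": -1, "x": 0, "y": 0, "z": 0, "roll": 0},
  ],
)

```text
time: 25.83
tool_pos: [0.6007, -0.2893, 0.042]
tcp_rot: [-2.221, -2.222, 0.0]
wrist_force: [-0.8, -0.4, 0.4]
width: 0.997
grip_force: 0.0
```

Emit:
servo_tool(
  targets=[
    {"hand": -1, "x": 0, "y": 0, "z": -0.03, "roll": 0},
    {"hand": -1, "x": 0, "y": 0, "z": -0.08, "roll": 0},
    {"hand": -1, "x": 0, "y": 0, "z": -0.14, "roll": 0},
    {"hand": -1, "x": 0, "y": 0, "z": -0.19, "roll": 0},
    {"hand": -1, "x": 0, "y": -0.05, "z": -0.225, "roll": 0},
    {"hand": -1, "x": 0, "y": -0.11, "z": -0.225, "roll": 0},
    {"hand": -1, "x": 0.01, "y": -0.18, "z": -0.225, "roll": 0},
    {"hand": -1, "x": 0.01, "y": -0.25, "z": -0.225, "roll": 0},
    {"hand": -1, "x": 0.016, "y": -0.31, "z": -0.225, "roll": 0},
    {"hand": -1, "x": 0.016, "y": -0.345, "z": -0.225, "roll": 0},
  ],
)

```text
time: 26.67
tool_pos: [0.4252, -0.2806, 0.1554]
tcp_rot: [-2.221, -2.221, 0.001]
wrist_force: [-0.4, 0.0, 0.5]
width: 0.998
grip_force: 0.0
```

Emit:
servo_tool(
  targets=[
    {"hand": -1, "x": 0, "y": 0, "z": 0, "roll": 0},
    {"hand": -1, "x": 0, "y": 0, "z": 0, "roll": 0},
    {"hand": -1, "x": 0, "y": 0, "z": 0, "roll": 0},
  ],
)

```text
time: 26.92
tool_pos: [0.4294, -0.282, 0.1558]
tcp_rot: [2.219, 2.22, 0.001]
wrist_force: [-0.1, 0.3, 0.0]
width: 1.002
grip_force: 0.0
```

Run:
```python
from h import *
s=bot.read_state(); print(s['time'],s['tool_pos'])
im=read_camera("wrist"); cv2.imwrite("pics/w9.png",im[:,:,::-1])
for c in HUE:
  for a,b,g,m in blobs(im,c): print(c,a,b,g.round(1),ray("wrist",*g,.085,s).round(4))
```

```text
26.9167 [ 0.42943374 -0.28195098  0.15578948]
yellow 9038 [490  72 147 168] [566.1 156.8] [ 0.5778 -0.2524]
blue 2592 [289 177  59  57] [317.7 205.3] [ 0.4292 -0.2826]
```

View pics/w9.png

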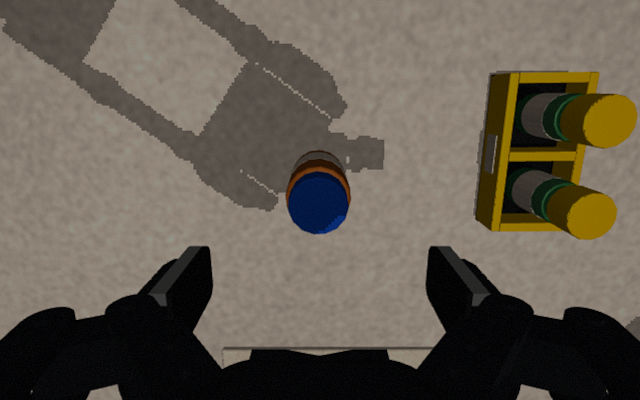

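Emit:
servo_tool(
  targets=[
    {"hand": -1, "x": 0, "y": 0, "z": 0.02, "roll": 0},
    {"hand": -1, "x": 0, "y": 0, "z": 0.06, "roll": 0},
    {"hand": -1, "x": 0, "y": 0, "z": 0.11, "roll": 0},
    {"hand": -1, "x": 0, "y": 0, "z": 0.16, "roll": 0},
    {"hand": -1, "x": 0, "y": 0, "z": 0.2, "roll": 0},
    {"hand": -1, "x": 0, "y": 0, "z": 0.23, "roll": 0},
    {"hand": -1, "x": 0, "y": 0, "z": 0.2416, "roll": 0},
    {"hand": -1, "x": 0, "y": 0, "z": 0.2416, "roll": 0},
    {"hand": -1, "x": 0, "y": 0, "z": 0.2416, "roll": 0},
  ],
  grip_force=45,
)

```text
time: 27.72
tool_pos: [0.4286, -0.2813, 0.0334]
tcp_rot: [-2.22, -2.222, 0.0]
wrist_force: [-0.1, 0.0, 0.8]
width: 1.005
grip_force: 0.0
```

Emit:
servo_tool(
  targets=[
    {"hand": -0.2, "x": 0, "y": 0, "z": 0, "roll": 0},
    {"hand": 0, "x": 0, "y": 0, "z": 0, "roll": 0},
    {"hand": 1, "x": 0, "y": 0, "z": 0, "roll": 0},
    {"hand": 1, "x": 0, "y": 0, "z": 0, "roll": 0},
    {"hand": 1, "x": 0, "y": 0, "z": 0, "roll": 0},
    {"hand": 1, "x": 0, "y": 0, "z": 0, "roll": 0},
    {"hand": 1, "x": 0, "y": 0, "z": 0, "roll": 0},
    {"hand": 1, "x": 0, "y": 0, "z": 0, "roll": 0},
    {"hand": 1, "x": 0, "y": 0, "z": 0, "roll": 0},
    {"hand": 1, "x": 0, "y": 0, "z": 0, "roll": 0},
  ],
)

```text
time: 28.55
tool_pos: [0.4292, -0.2821, 0.035]
tcp_rot: [2.219, 2.22, 0.001]
wrist_force: [0.1, -0.2, 5.4]
width: 0.509
grip_force: 46.0
```

Emit:
servo_tool(
  targets=[
    {"hand": 1, "x": 0, "y": 0, "z": -0.02, "roll": 0},
    {"hand": 1, "x": 0, "y": 0, "z": -0.06, "roll": 0},
    {"hand": 1, "x": 0, "y": 0, "z": -0.11, "roll": 0},
    {"hand": 1, "x": 0.02, "y": 0.01, "z": -0.14, "roll": 0},
    {"hand": 1, "x": 0.06, "y": 0.03, "z": -0.15, "roll": 0},
    {"hand": 1, "x": 0.12, "y": 0.07, "z": -0.15, "roll": 0},
    {"hand": 1, "x": 0.18, "y": 0.105, "z": -0.15, "roll": 0},
    {"hand": 1, "x": 0.24, "y": 0.14, "z": -0.15, "roll": 0},
    {"hand": 1, "x": 0.3, "y": 0.175, "z": -0.15, "roll": 0},
    {"hand": 1, "x": 0.36, "y": 0.21, "z": -0.15, "roll": 0},
  ],
)

```text
time: 29.38
tool_pos: [0.533, -0.0997, 0.1088]
tcp_rot: [-2.221, -2.221, 0.001]
wrist_force: [0.5, -0.5, -1.2]
width: 0.501
grip_force: 46.0
```

Emit:
servo_tool(
  targets=[
    {"hand": 1, "x": 0.06, "y": 0.035, "z": 0, "roll": 0},
    {"hand": 1, "x": 0.12, "y": 0.07, "z": 0, "roll": 0},
    {"hand": 1, "x": 0.17, "y": 0.1, "z": 0, "roll": 0},
    {"hand": 1, "x": 0.21, "y": 0.12, "z": 0, "roll": 0},
    {"hand": 1, "x": 0.228, "y": 0.132, "z": 0, "roll": 0},
    {"hand": 1, "x": 0.228, "y": 0.132, "z": 0, "roll": 0},
    {"hand": 1, "x": 0.228, "y": 0.132, "z": 0, "roll": 0},
    {"hand": 1, "x": 0.228, "y": 0.132, "z": 0, "roll": 0},
  ],
)

```text
time: 30.05
tool_pos: [0.598, 0.0115, 0.1084]
tcp_rot: [-2.221, -2.221, 0.002]
wrist_force: [0.5, -0.4, -1.6]
width: 0.504
grip_force: 46.0
```

Run:
```python
from h import *
s=bot.read_state(); print(s['time'],s['tool_pos'])
im=read_camera("wrist"); cv2.imwrite("pics/w10.png",im[:,:,::-1])
```

```text
30.05 [0.59801873 0.01153911 0.10838952]
```

View pics/w10.png

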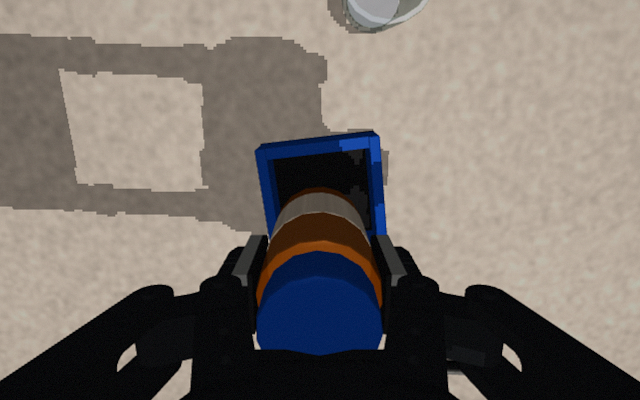

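Emit:
servo_tool(
  targets=[
    {"hand": 1, "x": 0.001, "y": 0.005, "z": 0.02, "roll": 0},
    {"hand": 1, "x": 0.001, "y": 0.005, "z": 0.05, "roll": 0},
    {"hand": 1, "x": 0.001, "y": 0.005, "z": 0.08, "roll": 0},
    {"hand": 1, "x": 0.001, "y": 0.005, "z": 0.105, "roll": 0},
    {"hand": 1, "x": 0.001, "y": 0.005, "z": 0.12, "roll": 0},
    {"hand": 1, "x": 0.001, "y": 0.005, "z": 0.127, "roll": 0},
    {"hand": 1, "x": 0.001, "y": 0.005, "z": 0.131, "roll": 0},
    {"hand": 1, "x": 0.001, "y": 0.005, "z": 0.132, "roll": 0},
    {"hand": 1, "x": 0.001, "y": 0.005, "z": 0.132, "roll": 0},
    {"hand": 1, "x": 0.001, "y": 0.005, "z": 0.132, "roll": 0},
  ],
)

```text
time: 30.93
tool_pos: [0.6023, 0.0132, 0.0436]
tcp_rot: [2.22, 2.221, 0.002]
wrist_force: [-0.2, 0.1, -1.8]
width: 0.505
grip_force: 46.0
```

Emit:
servo_tool(
  targets=[
    {"hand": 1, "x": 0, "y": 0, "z": 0.001, "roll": 0},
    {"hand": 1, "x": 0, "y": 0, "z": 0.002, "roll": 0},
    {"hand": 1, "x": 0, "y": 0, "z": 0.002, "roll": 0},
    {"hand": 1, "x": 0, "y": 0, "z": 0.002, "roll": 0},
  ],
)

```text
time: 31.27
tool_pos: [0.6016, 0.0133, 0.0419]
tcp_rot: [2.221, 2.222, 0.0]
wrist_force: [1.2, 0.6, -0.9]
width: 0.503
grip_force: 46.0
```

Emit:
servo_tool(
  targets=[
    {"hand": 1, "x": 0, "y": 0, "z": 0.001, "roll": 0},
    {"hand": 1, "x": 0, "y": 0, "z": 0.0015, "roll": 0},
    {"hand": 1, "x": 0, "y": 0, "z": 0.0015, "roll": 0},
    {"hand": 1, "x": 0, "y": 0, "z": 0.0015, "roll": 0},
  ],
)

```text
time: 31.6
tool_pos: [0.6016, 0.0132, 0.0411]
tcp_rot: [2.221, 2.222, 0.0]
wrist_force: [-0.6, 0.4, 0.1]
width: 0.501
grip_force: 46.2
```

Emit:
servo_tool(
  targets=[
    {"hand": 1, "x": 0, "y": 0, "z": 0.001, "roll": 0},
    {"hand": 1, "x": 0, "y": 0, "z": 0.001, "roll": 0},
    {"hand": 1, "x": 0, "y": 0, "z": 0.001, "roll": 0},
  ],
)

```text
time: 31.85
tool_pos: [0.6016, 0.0132, 0.041]
tcp_rot: [-2.221, -2.222, -0.0]
wrist_force: [-2.6, 0.8, 4.0]
width: 0.504
grip_force: 46.4
```

Contact; release and back off.

Emit:
servo_tool(
  targets=[
    {"hand": -0.1, "x": 0, "y": 0, "z": 0, "roll": 0},
    {"hand": -0.3, "x": 0, "y": 0, "z": 0, "roll": 0},
    {"hand": -0.6, "x": 0, "y": 0, "z": 0, "roll": 0},
    {"hand": -1, "x": 0, "y": 0, "z": 0, "roll": 0},
    {"hand": -1, "x": 0, "y": 0, "z": 0, "roll": 0},
    {"hand": -1, "x": 0, "y": 0, "z": 0, "roll": 0},
    {"hand": -1, "x": 0, "y": 0, "z": 0, "roll": 0},
    {"hand": -1, "x": 0, "y": 0, "z": 0, "roll": 0},
  ],
)

```text
time: 32.52
tool_pos: [0.6015, 0.0132, 0.0404]
tcp_rot: [2.221, 2.222, 0.0]
wrist_force: [-0.5, -0.2, 0.3]
width: 1.003
grip_force: 0.0
```

Emit:
servo_tool(
  targets=[
    {"hand": -1, "x": 0, "y": 0, "z": -0.03, "roll": 0},
    {"hand": -1, "x": 0, "y": 0, "z": -0.08, "roll": 0},
    {"hand": -1, "x": 0, "y": 0, "z": -0.14, "roll": 0},
    {"hand": -1, "x": 0, "y": 0, "z": -0.2, "roll": 0},
    {"hand": -1, "x": 0, "y": -0.05, "z": -0.26, "roll": 0},
    {"hand": -1, "x": 0, "y": -0.11, "z": -0.3, "roll": 0},
    {"hand": -1, "x": 0, "y": -0.18, "z": -0.34, "roll": 0},
    {"hand": -1, "x": 0, "y": -0.24, "z": -0.36, "roll": 0},
    {"hand": -1, "x": 0, "y": -0.28, "z": -0.36, "roll": 0},
    {"hand": -1, "x": 0, "y": -0.28, "z": -0.36, "roll": 0},
  ],
)

```text
time: 33.35
tool_pos: [0.4586, 0.0132, 0.2214]
tcp_rot: [2.22, 2.222, 0.0]
wrist_force: [-0.2, 0.0, -0.6]
width: 0.999
grip_force: 0.0
```

Emit:
servo_tool(
  targets=[
    {"hand": -1, "x": 0, "y": 0, "z": 0, "roll": 0},
    {"hand": -1, "x": 0, "y": 0, "z": 0, "roll": 0},
    {"hand": -1, "x": 0, "y": 0, "z": 0, "roll": 0},
  ],
)

```text
time: 33.6
tool_pos: [0.4623, 0.0131, 0.2202]
tcp_rot: [-2.221, -2.222, 0.0]
wrist_force: [0.3, -0.0, -0.4]
width: 0.999
grip_force: 0.0
```

Run:
```python
from h import *
im=read_camera("scene")[120:330,150:470]; cv2.imwrite("pics/end.png",cv2.resize(im[:,:,::-1],None,fx=2.4,fy=2.4))
```

```text
(no output)
```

View pics/end.png

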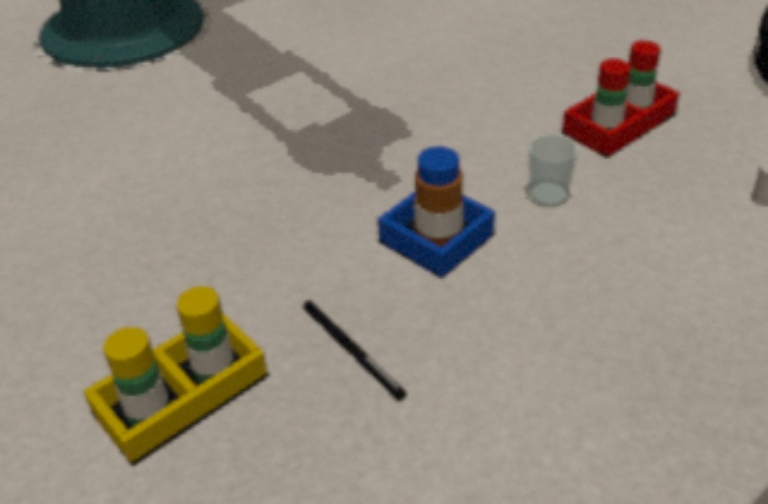

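All five stand upright in their racks, one per bay (red pair upper right, jar in the middle, yellow pair lower left). The beaker at (551,170) stands where it was.

```bash
python3 -c "
from workcell import ticket
print(ticket.finish_job())"
```

```text
the job is handed in; nothing more can be done
None
```

The job is handed in at about 34 s: both red vials, both yellow vials and the amber jar stand upright on the floors of their matching racks, one vial to a bay, and the final picture shows the beaker still standing in its place.

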